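# Clamp a bottle in the bar's cam clamp

### The arm

A 6-joint arm with a two-finger parallel gripper is mounted at the origin on the work surface. World frame = base frame: x ahead of the robot, y to its left, z up, the work surface at z = 0. Lengths are in mm, angles in rad, forces in N, time in s.
With the tool pointing down it reaches from about 350 to 850 mm from the base axis. Payload 8.1 kg.
Tool frame: the origin (TCP) lies on the front face of the gripper's body, between the roots of the fingers; the fingertips stand 73 mm ahead of it and the grasp point (between the pads) lies 54 mm ahead of it (r.tip_reach is the distance from the TCP to the fingertips, in mm); z points along the fingers, y is the line along which they close (so a half turn about z gives the same grasp; the last joint's range is limited). The gripper opens to 85 mm and grips with 20 to 120 N. Pads are 22 mm wide; open, the fingers measure 114 mm over their backs; the gripper's body (76 mm by 85 mm) begins 54 mm behind the grasp point. The pads swing forward as they close: fully open they stand 13 mm farther back than shut.
Start: joints at [1.022, 0.13, 1.488, -0, 1.523, -0.085], TCP at [268.391, 536.631, 303.892] pointing down, gripper open.
Joint ranges: [-2.96, 2.96], [-0.89, 2.26], [0.02, 2.5], [-1.34, 4.48], [0, 2.73], [-2.66, 2.66]. Speed limits (rad/s): [2.39, 2.39, 2.79, 3.14, 3.14, 3.14].

### API

Orientations are given as a unit quaternion [x, y, z, w].
In Python, from workcell import r gives the robot as it stands.
- The arm moves only by the tool apply_moves, never from a script. Its argument "rows" is a list of rows, each a list of 2 entries, a list of its own where there are three numbers: the shift along the tool's x, y, z in mm, then the turn about the tool's z in degrees. In form: [[[x, y, z], roll], ...]. A call has 1 to 5 rows; each row shifts and turns the commanded pose from where the row before left it, along the tool's axes as they then stand; what a row does not reach is not made up. A row lasts 1/8 s, in which the tool goes at most 62.5 mm and 10.7 degrees, less where a joint would pass 70% of its speed; a pose out of reach is approached as far as the arm can. A call is refused whole if a number of a shift passes 62.5 or a number of a turn 10.7, either way. A call with a gripper value outside its range is refused whole. "claw" is the finger opening in mm, from 0 to 85.4, set as the call begins (left out, the last holds). The fingers move at their own pace and stop on an object; the grip force is fixed at half the most. Time passes only in rows, so rows that do not move let the fingers close. It gives the time, the measured TCP pose, the force, the opening and the grip force at its end, in the units of the state.
- r.sense(): the state, without advancing time (a new reading comes with each control period).
- r.capture(name): name is "scene" or "side" or "wrist"; returns the picture (480x640x3 uint8, blue, green, red); there is no depth.
- r.get_calibration(name): a dict with "camera_matrix" (3x3 intrinsics, pixels), "origin" and "rotation" of the camera in the world. Camera axes: x right, y up, looking along -z (the intrinsics and any distortion apply to the point x, -y, -z); pixel columns grow to the right and rows downward; lengths in mm; the calibration is good to about 2 mm. A picture is of the moment at which its call begins: read the wrist's pose just before it. get_calibration takes no time and is no camera call; for the wrist camera it gives the pose at the moment of the call.
- r.sign_off(): hands the job in; it is judged then, once.
The state is a dict: "time": time; "joint_pos": joint angles; "dq": joint speeds; "tau": joint torques, N m; "ee_pos": TCP position; "tool_rot": TCP orientation; "ft_force": force on the tool from outside, world axes, zero at the start; "wrist_torque": the same for the moment, N m; "opening": finger opening in mm; "grasp_force": force on a finger pad.
Only numpy, scipy, OpenCV 4.12 (cv2) and the standard library are available. Lean on these libraries where they do the work, as an engineer would, in place of code of your own. Each camera call takes 0.05 s, during which the arm holds its last target. There are 200 camera calls.

### The job

Stand the amber bottle in the V-shaped nest of the cam clamp on the bar, then crank the handle anticlockwise (seen from above) until the roller rests on the flat dwell of the cam, so that the clamp stays shut on the upright bottle when you let go. Turn the handle gently, by feel, without forcing it, and leave the jigger, the shaker cup and the green bottle where they are.

Things in the scene. Friction and masses are not known exactly. Their poses are not given: they have to be found in the camera images.
- clamp: Fixed cam clamp on a steel base 285 x 116 mm, base top at 12 mm. Origin on the counter under the vertical cam axis; its +x runs along the ram from the cam to the bottle nest, z up. Guide block, V jaw and pad are at most 75 mm high, below the crank handle.
- shaft (a point): Point on the cam axis at the cam's top (61 mm). The cam is a brass disc, radius 24 mm growing to 40 mm, red mark along its dwell. Anticlockwise: 0.1 to 0.9 rad free, then the roller climbs 16 mm over 1.7 rad, then the dwell, 0.75 rad at constant lift, then a short steep fall where the clamp snaps open. Clockwise it comes up against that steep side.
- crank: Crank arm, origin on the cam axis at counter height, x axis towards the handle 70 mm out. It turns with the cam but is clamped on the shaft at a different angle each time (range 1.2 rad), so its direction does not tell where the dwell lies; it never slips. Top of arm 82 mm, of hub 86 mm. The handle's pin is springy: it gives 1 mm sideways per 8 N; beyond 4 mm (32 N) it is damaged.
- handle (a point): Centre of the upright black crank handle: 24 mm in diameter, from 90 to 135 mm above the counter, spinning freely on its pin, so it can be pinched from above and led round without turning the gripper. The climb resists with about 1 N rising to 5 to 7 N at its end and pushes back if let go; on the dwell only 1 to 2 N, and it stays where left.
- roller (a point): Axis of the roller at the ram's end, 53 mm above the counter. In the clamp's frame its x is about 34 mm with the ram back and about 48.5 mm on the dwell. The ram carries the pad through a spring; the pad's free face is 86 mm ahead of the roller's axis.
- nest (a point): Point on the nest's floor (12 mm above the counter) where the bottle's axis stands when pressed home into the V jaw. The jaw faces stand at 45 degrees on the side away from the cam, 72 mm high; with the ram back there is 10 mm between the pad and a bottle touching both faces. The pad pushes the bottle home.
- bottle_mid (a point): Amber bottle, black cap, paper label, upright, 150 mm high, 0.2 to 0.4 kg. This point is on its axis half-way up (75 mm above its underside). Body 50 mm in diameter up to 88 mm, shoulder up to 108 mm, neck and cap 28 mm in diameter from 108 to 150 mm, to be gripped from above.
- jigger: Steel double jigger, 46 mm wide, 78 mm high, standing; origin under its centre. Leave alone.
- shaker: Open steel shaker cup, 80 mm wide, 130 mm high, standing; origin under its centre. Leave alone.
- syrup: Green glass bottle with a red cap, 60 mm wide, 170 mm high, standing; origin under its centre. Leave alone.
Mind the look-alikes: they are no part of the job. What is shaped like the part that bears bottle_mid but purple is not meant.

How it is judged:
By the outcome, as a careful person would: the job done as asked, in the order asked, and still so for the second after the job is handed in, with the robot touching nothing.
It also fails if it takes over 64 s, if anything falls off the work surface, if the arm or the gripper's body presses on something with over 40 N, if the wrist force passes 120 N, or if a joint passes its speed limit or range.

## Working session

There is one attempt and no reset: what is moved stays moved. The work goes in short steps, Python scripts to look and compute and a tool call to move; the robot and the scene stay as the last step left them, time stands still between calls to the robot, and variables do not carry over. Pictures are saved under pics/ and viewed, at most 10 in all, crops included, and the job is handed in when it is done.

Besides the shell and the picture viewer there is one more tool, called after "Call:" by a JSON object that holds its "method" and its "body". apply_moves: Moves the arm, as the interface text tells. Its arguments: {"type":"object","properties":{"rows":{"type":"array","items":{"type":"array"}},"claw":{"type":"number"}},"required":["rows"]}

```bash
mkdir -p pics; ls; python3 - <<'E'
from workcell import r
import cv2,json
s=r.sense();print(s)
for n in("scene","side","wrist"):
    c=r.get_calibration(n);im=r.capture(n);cv2.imwrite(f"pics/{n}0.png",im);print(n,c)
E
```

```text
pics
{'time': 0.0, 'joint_pos': array([ 1.02160039e+00,  1.31205394e-01,  1.48929385e+00,  3.73194018e-06,
        1.52303333e+00, -8.54304844e-02]), 'dq': array([ 1.58570533e-03,  1.67095478e-03, -6.22441804e-05, -2.92776680e-04,
       -1.76716020e-03,  7.01095368e-04]), 'tau': array([ 4.79812879e-04, -5.69420743e+01, -5.00532854e+01, -4.15276345e-04,
        1.50992721e-02,  5.72698991e-05]), 'ee_pos': array([268.16076932, 536.25767188, 302.80990634]), 'tool_rot': array([ 2.29810244e-01,  9.73234972e-01, -9.20955466e-04, -3.04412855e-04]), 'ft_force': array([ 0.00972433, -0.21150824,  0.90817456]), 'wrist_torque': array([-0.04242793,  0.032889  ,  0.01931236]), 'grasp_force': 0.0, 'opening': 85.26780729950954}
scene {'camera_matrix': array([[534.29450504,   0.        , 314.30190596],
       [  0.        , 534.29450504, 241.35408838],
       [  0.        ,   0.        ,   1.        ]]), 'origin': array([926.65864741, 687.04698171, 838.44204318]), 'rotation': array([0.09881505, 0.38947893, 0.88970293, 0.21672668])}
side {'camera_matrix': array([[538.47462923,   0.        , 318.64166304],
       [  0.        , 538.47462923, 246.41104034],
       [  0.        ,   0.        ,   1.        ]]), 'origin': array([490.93221323, 742.46862048, 775.22752323]), 'rotation': array([-0.02266641,  0.41105087,  0.91092276, -0.02726065])}
wrist {'camera_matrix': array([[343.94861055,   0.        , 321.62773051],
       [  0.        , 343.94861055, 241.30413352],
       [  0.        ,   0.        ,   1.        ]]), 'origin': array([196.37037087, 573.51468184, 371.81496829]), 'rotation': array([-0.13676564, -0.08335184,  0.51898685,  0.83964295])}
```

View pics/scene0.png

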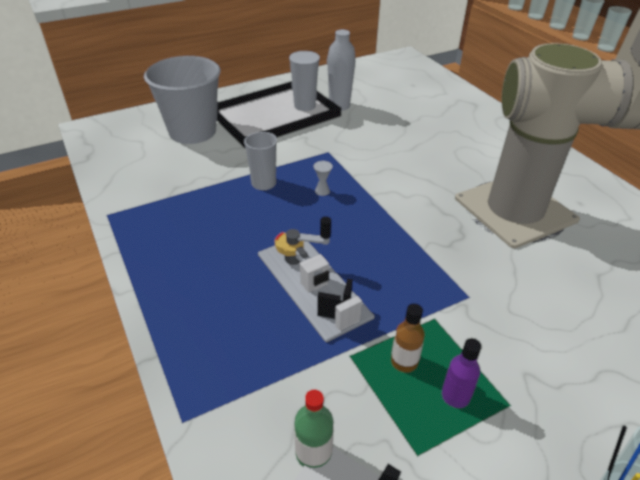

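View pics/side0.png

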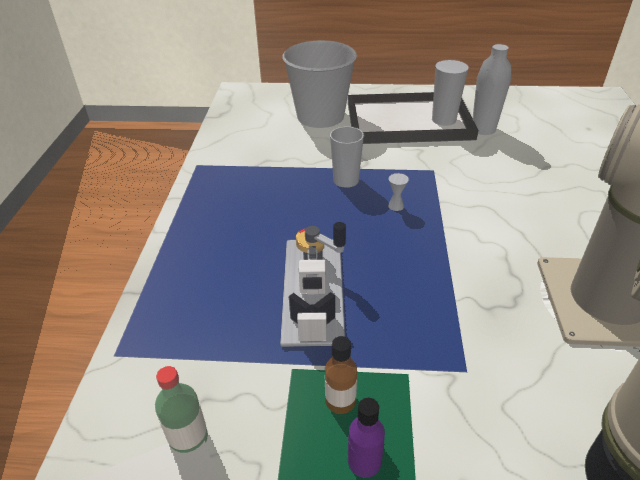

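The scene shows the cam (brass) at about (290,243), handle at (326,228), nest at about (340,300), and amber bottle cap at (414,313), with purple at (462,375). In the side view the cam is at (310,240), the handle at (340,235), the jaw at (312,310) and the amber cap at (342,346).

```bash
cat > h.py <<'E'
from workcell import r
import cv2,numpy as np
from scipy.spatial.transform import Rotation as R
def ray(n,px,c=None):
    c=c or r.get_calibration(n);K=c["camera_matrix"]
    d=np.linalg.inv(K)@np.array([px[0],px[1],1.]);d=R.from_quat(c["rotation"]).as_matrix()@(d*[1,-1,-1])
    return np.array(c["origin"]),d/np.linalg.norm(d)
def plane(n,px,z,c=None):
    o,d=ray(n,px,c);return o+d*(z-o[2])/d[2]
def tri(*rays):
    A=sum(np.eye(3)-np.outer(d,d) for o,d in rays);b=sum((np.eye(3)-np.outer(d,d))@o for o,d in rays)
    p=np.linalg.solve(A,b);return p,[float(np.linalg.norm(np.cross(p-o,d))) for o,d in rays]
def proj(n,p,c=None):
    c=c or r.get_calibration(n);q=R.from_quat(c["rotation"]).as_matrix().T@(np.array(p)-c["origin"])*[1,-1,-1]
    q=c["camera_matrix"]@q;return q[:2]/q[2]
E
python3 - <<'E'
from h import *
a=cv2.imread("pics/scene0.png")[215:345,250:390];b=cv2.imread("pics/side0.png")[215:350,265:385]
a=cv2.resize(a,(400,371),interpolation=3);b=cv2.resize(b,(360,405),interpolation=3)
o=np.zeros((600,800,3),np.uint8);o[:371,:400]=a;o[:405,400:760]=b
w=cv2.imread("pics/wrist0.png");o[371:600,:306]=cv2.resize(w,(306,229))
cv2.imwrite("pics/c0.png",o)
# rough: cap tops z=150 / handle tops z=135
for n,p in(("scene",(414,308)),("side",(342,341))):print("cap top",n,plane(n,p,150))
for n,p in(("scene",(326,219)),("side",(340,225))):print("handle top",n,plane(n,p,135))
for n,p in(("scene",(406,366)),("side",(341,408))):print("bottle foot",n,plane(n,p,0))
print(plane("scene",(471,343),150),plane("side",(369,404),150))
for n,p in (("side",(288,242)),("side",(338,240)),("side",(282,343)),("side",(345,343))):print("base corners",plane(n,p,12))
E
```

```text
cap top scene [503.69530632 248.71393256 150.        ]
cap top side [502.7376522  242.55902771 150.        ]
handle top scene [516.25078735 -37.24688554 135.        ]
handle top side [516.63854246 -44.29007905 135.        ]
bottle foot scene [506.43162476 261.45619396   0.        ]
bottle foot side [502.27455349 259.78013944   0.        ]
[465.51448528 349.27303479 150.        ] [463.53697663 345.15733073 150.        ]
base corners [ 631.85303531 -132.0428342    12.        ]
base corners [ 523.92057033 -143.70949215   12.        ]
base corners [612.01637499 142.41301786  12.        ]
base corners [499.85560216 136.42065706  12.        ]
```

View pics/c0.png

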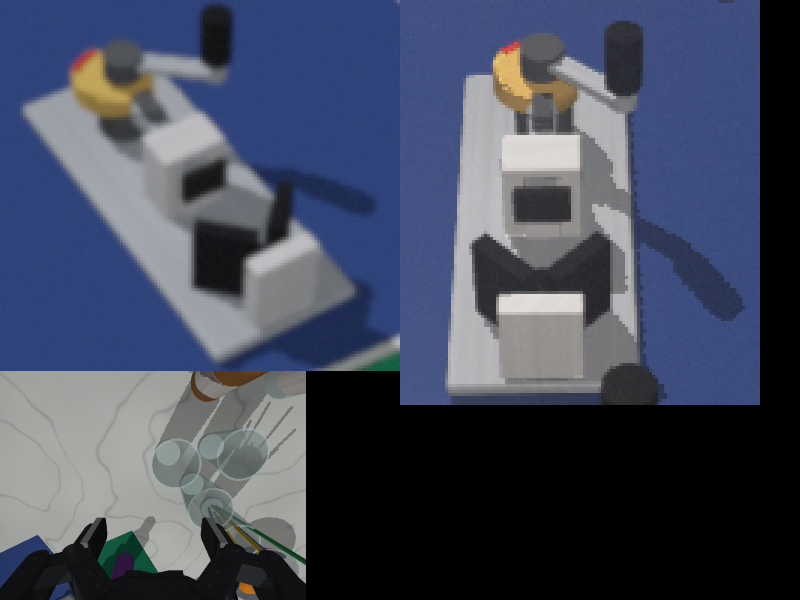

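The crop shows the cam mark and hub on the left, with the handle toward the robot. The jaw V opens toward the cam. The wrist view sees neither work object yet.

Call:
{"method": "apply_moves", "body": {"rows": [[[0,0,0],10.6],[[0,0,0],10.6],[[0,0,0],10.6],[[0,0,0],10.6],[[0,0,0],10.6]], "claw": 70}}

```text
time: 0.78
ee_pos: [268.3, 536.5, 303.4]
tool_rot: [0.642, 0.766, -0.0, 0.0]
ft_force: [-1.2, 0.4, -0.1]
opening: 69.8
grasp_force: 0.0
```

Call:
{"method": "apply_moves", "body": {"rows": [[[0,0,0],10.4],[[-45,40,0],0],[[-45,40,0],0],[[-45,40,0],0],[[-45,40,0],0]]}}

```text
time: 1.4
ee_pos: [429.3, 355.1, 303.7]
tool_rot: [0.707, 0.707, -0.0, -0.0]
ft_force: [0.6, 0.7, 0.3]
opening: 70.0
grasp_force: 0.0
```

```bash
python3 - <<'E'
from h import *
s=r.sense();c=r.get_calibration("wrist");im=r.capture("wrist");cv2.imwrite("pics/w1.png",im)
print(s["ee_pos"],s["joint_pos"],R.from_quat(s["tool_rot"]).as_matrix().round(3));print(c["origin"],ray("wrist",(321.6,241.3),c)[1])
print("cap px",proj("wrist",(503,246,150),c), proj("wrist",(464,347,150),c),proj("wrist",(516,-40,135),c))
E
```

```text
[429.30302595 355.12339221 303.66596995] [5.99079463e-01 1.50865087e-02 1.60955096e+00 1.36640850e-05
 1.51716516e+00 5.98252672e-01] [[-0.001  1.    -0.   ]
 [ 1.     0.001 -0.   ]
 [-0.    -0.    -1.   ]]
[430.05594273 437.1441323  372.52268844] [ 7.34302803e-05 -3.16538807e-01 -9.48579558e-01]
cap px [413.85072538 381.78081467] [370.28240253 262.96852114] [399.87230476 586.27522239]
```

View pics/w1.png

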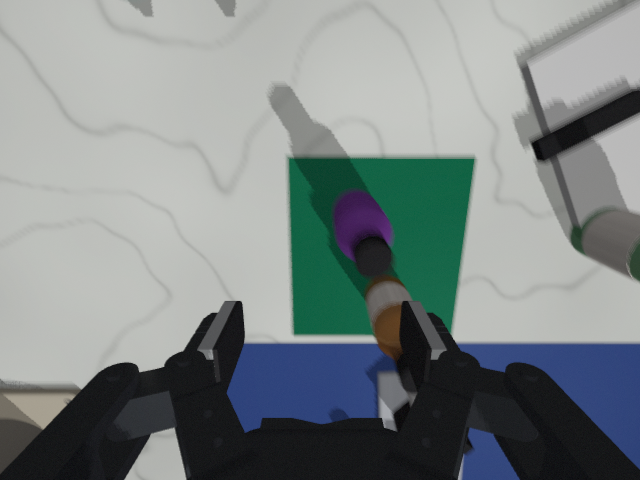

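The wrist picture shows the purple cap at (373,257), as predicted, and the amber bottle partly behind the right finger at (395,320). I'll centre on the amber bottle, then survey the clamp.

Call:
{"method": "apply_moves", "body": {"rows": [[[-50,35,0],0],[[-50,35,0],0],[[-9,4,0],0],[[0,0,0],0]]}}

```text
time: 1.95
ee_pos: [502.4, 247.5, 303.6]
tool_rot: [0.708, 0.707, -0.0, -0.0]
ft_force: [-0.9, 0.5, -0.1]
opening: 70.1
grasp_force: 0.0
```

```bash
python3 - <<'E'
from h import *
s=r.sense();c=r.get_calibration("wrist");im=r.capture("wrist");cv2.imwrite("pics/w2.png",im)
import pickle;pickle.dump(c,open("w2.pkl","wb"));print(s["ee_pos"],proj("wrist",(503,246,150),c))
E
```

```text
[502.44895511 247.485956   303.55862274] [321.42843991 254.10854738]
```

Call:
{"method": "apply_moves", "body": {"rows": [[[-55,10,0],0],[[-55,10,0],0],[[-55,10,0],0],[[-55,10,0],0],[[0,0,0],0]]}}

```text
time: 2.62
ee_pos: [542.8, 26.2, 303.8]
tool_rot: [0.708, 0.706, -0.0, 0.0]
ft_force: [0.8, 0.9, -0.8]
opening: 70.3
grasp_force: 0.0
```

```bash
python3 - <<'E'
from h import *
s=r.sense();c=r.get_calibration("wrist");im=r.capture("wrist");cv2.imwrite("pics/w3.png",im)
import pickle;pickle.dump(c,open("w3.pkl","wb"));print(s["ee_pos"])
o=np.zeros((480,800,3),np.uint8);o[:,:400]=cv2.imread("pics/w2.png")[:,120:520];o[:,400:]=im[:,120:520];cv2.imwrite("pics/c1.png",o)
E
```

```text
[542.77356336  26.21440165 303.83111762]
```

View pics/c1.png

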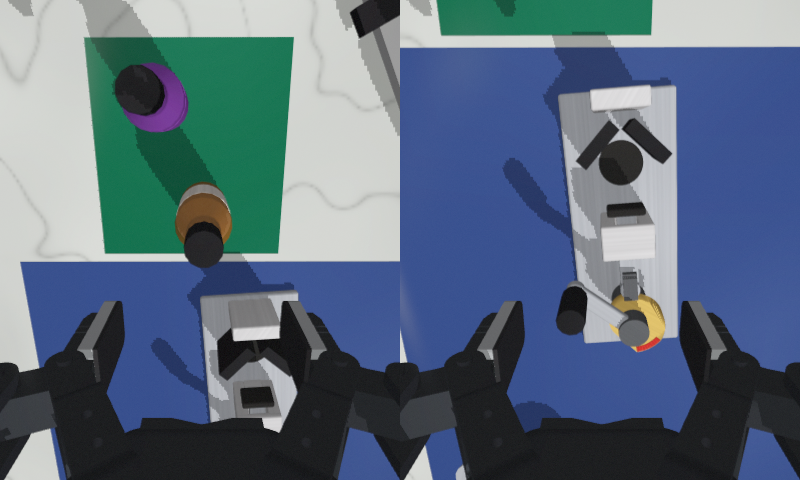

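The view is good. In right-panel crop pixels, the nest disc is at (621,162), the hub at (634,329), the handle top at about (575,294), and the red mark is down and right of the hub. The amber cap is at (204,250) in the left panel.

```bash
python3 - <<'E'
from h import *
import pickle
c2=pickle.load(open("w2.pkl","rb"));c3=pickle.load(open("w3.pkl","rb"))
a=cv2.imread("pics/w2.png");b=cv2.imread("pics/w3.png")
def blobs(im,roi,lo,hi,name):
    x0,y0,x1,y1=roi;m=cv2.inRange(im[y0:y1,x0:x1],np.array(lo),np.array(hi))
    for k in cv2.findContours(m,0,1)[0]:
        A=cv2.contourArea(k)
        if A>60:
            (x,y),rad=cv2.minEnclosingCircle(k);bx=cv2.boundingRect(k);print(name,"area",A,"circ",round(x+x0,1),round(y+y0,1),round(rad,1),"bbox",bx[0]+x0,bx[1]+y0,bx[2],bx[3])
blobs(a,(290,220,360,275),(0,0,0),(45,45,45),"cap")
blobs(b,(300,110,380,190),(0,0,0),(55,55,55),"jaw/nest")
blobs(b,(270,270,320,345),(0,0,0),(50,50,50),"handle")
blobs(b,(330,305,375,350),(75,75,75),(110,105,110),"hub")
blobs(b,(330,300,400,360),(0,0,150),(80,80,255),"red")
blobs(b,(330,270,400,360),(20,120,150),(130,220,255),"brass")
print("bottle",plane("w",(324,247),150,c2))
print("nest",plane("w",(341,162),12,c3));print("hub",plane("w",(354,329),86,c3));print("handle",plane("w",(295,293),135,c3))
for p in((279,95),(396,86),(398,337),(305,343)):print("corner",plane("w",p,12,c3))
cv2.imwrite("pics/c2.png",cv2.resize(b[265:360,270:390],(758,600),interpolation=0))
E
```

```text
cap area 1330.5 circ 323.5 244.1 22.4 bbox 304 222 39 45
jaw/nest area 2053.5 circ 331.8 153.9 33.0 bbox 300 121 63 64
jaw/nest area 635.0 circ 364.0 140.0 25.0 bbox 343 119 37 42
handle area 1076.5 circ 292.5 310.0 23.6 bbox 277 287 30 47
hub area 556.0 circ 353.5 331.0 15.0 bbox 339 320 30 26
red area 80.0 circ 368.0 344.5 11.9 bbox 357 338 23 13
brass area 802.5 circ 358.5 320.5 28.7 bbox 335 295 50 51
bottle [504.77044129 251.19976627 150.        ]
nest [563.58656275  73.53102447  12.        ]
hub [574.47285562 -76.4274524   86.        ]
handle [523.07571861 -12.92902541 135.        ]
corner [502.56879048 137.15348746  12.        ]
corner [615.30201173 144.89753927  12.        ]
corner [ 636.35662288 -135.45910753   12.        ]
corner [ 522.8390349  -143.76694782   12.        ]
```

View pics/c2.png

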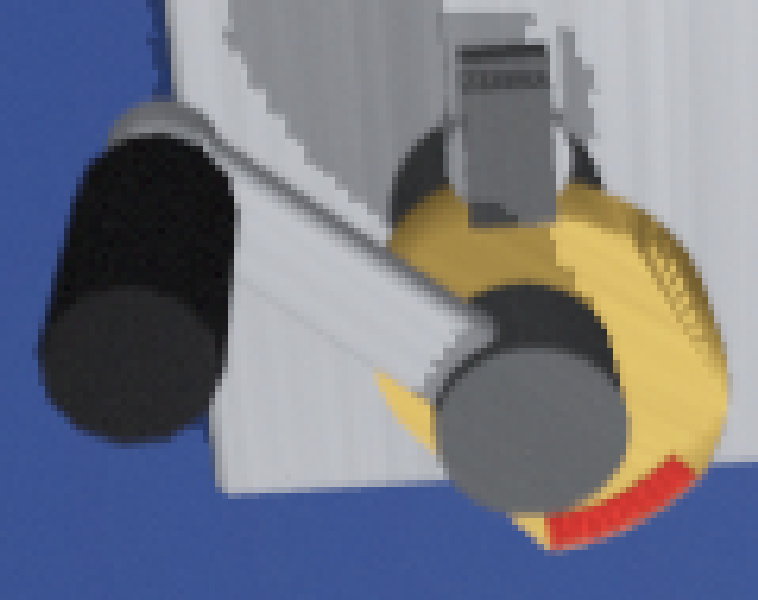

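```bash
python3 - <<'E'
from h import *
import pickle
c2=pickle.load(open("w2.pkl","rb"));c3=pickle.load(open("w3.pkl","rb"))
u=np.array([-20.6,280.6]);u/=np.linalg.norm(u);print(u)
hub=plane("w",(354.4,333.1),86,c3);hd=plane("w",(291.1,322.8),135,c3)
print("hub",hub,"handle",hd,"dist",np.linalg.norm((hub-hd)[:2]),"ang",np.arctan2(*(hd-hub)[1::-1]))
print("nest from hub",hub[:2]+155*u,"seen",plane("w",(341,162),12,c3))
print("bottle",plane("w",(324,248.3),150,c2))
for q in((549,540),(683,465)):
    p=plane("w",(270+q[0]/6.316,265+q[1]/6.316),61,c3);d=(p-hub)[:2];print("mark ang rel clamp x",np.degrees(np.arctan2(d[1],d[0])-np.arctan2(u[1],u[0])),np.linalg.norm(d))
n=plane("w",(341,162),12,c3);print("joints",r.sense()["joint_pos"])
# V jaw tips top, z=72, pixel from c1: inner/outer ends
for q in((335,122),(343,122)):print("jaw apex?",plane("w",q,72,c3))
E
```

```text
[-0.07321707  0.99731603]
hub [574.98515855 -80.98807968  86.        ] handle [519.29217733 -39.09635034 135.        ] dist 69.68949091861421 ang 2.496691121760663
nest from hub [563.63651251  73.59590472] seen [563.58656275  73.53102447  12.        ]
bottle [504.77130919 250.25391306 150.        ]
mark ang rel clamp x -175.19709411563377 38.51068875487066
mark ang rel clamp x -134.00596310051347 36.40234938782417
joints [-4.31064673e-02 -2.27758227e-02  1.64702580e+00  5.65101192e-04
  1.51761363e+00 -4.23983817e-02]
jaw apex? [554.81911822 111.66433462  72.        ]
jaw apex? [561.42709104 111.65034061  72.        ]
```

Call:
{"method": "apply_moves", "body": {"rows": [[[55,-10,0],0],[[55,-10,0],0],[[55,-10,0],0],[[55,-8,0],0],[[4,0,0],0]]}}

```text
time: 3.3
ee_pos: [501.9, 257.6, 303.8]
tool_rot: [0.704, 0.71, 0.0, -0.001]
ft_force: [-0.1, -0.8, 0.6]
opening: 70.3
grasp_force: 0.0
```

Call:
{"method": "apply_moves", "body": {"rows": [[[0,0,0],0],[[0,0,0],0]]}}

```text
time: 3.55
ee_pos: [504.4, 251.4, 303.9]
tool_rot: [0.707, 0.707, -0.0, 0.0]
ft_force: [-0.6, 0.2, 0.0]
opening: 69.8
grasp_force: 0.0
```

Call:
{"method": "apply_moves", "body": {"rows": [[[-1,0,35],0],[[0,0,35],0],[[0,0,30],0],[[0,0,15],0],[[0,0,0],0]]}}

```text
time: 4.18
ee_pos: [504.2, 249.8, 188.1]
tool_rot: [0.707, 0.707, -0.001, -0.0]
ft_force: [-0.2, -0.7, -0.0]
opening: 70.2
grasp_force: 0.0
```

Call:
{"method": "apply_moves", "body": {"rows": [[[0,0,0],0],[[0,0,0],0],[[0,0,0],0],[[0,0,0],0],[[0,0,0],0]], "claw": 20}}

```text
time: 4.8
ee_pos: [505.0, 251.1, 190.5]
tool_rot: [0.707, 0.707, 0.001, 0.0]
ft_force: [-2.4, -0.3, 4.5]
opening: 25.3
grasp_force: 58.9
```

Call:
{"method": "apply_moves", "body": {"rows": [[[0,0,0],0],[[0,0,-5],0],[[0,0,-15],0],[[0,0,-20],0],[[0,0,0],0]]}}

```text
time: 5.42
ee_pos: [506.0, 251.3, 232.3]
tool_rot: [0.707, 0.707, 0.002, 0.001]
ft_force: [0.7, -0.1, -3.6]
opening: 25.5
grasp_force: 59.5
```

```bash
python3 - <<'E'
from h import *
print(r.sense()["ee_pos"],r.sense()["grasp_force"])
a=r.capture("side");b=r.capture("scene");o=np.hstack([cv2.resize(a[220:460,230:430],(400,480)),cv2.resize(b[220:460,290:490],(400,480))]);cv2.imwrite("pics/c3.png",o)
E
```

```text
[506.01857513 251.34947922 232.25535476] 59.45423088851385
```

View pics/c3.png

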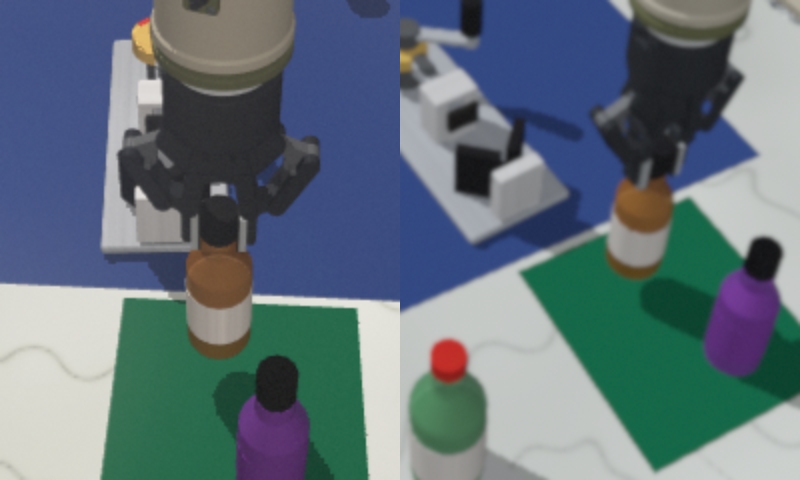

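The amber bottle is gripped by its cap, hangs upright and is clear of the mat. Now I'll lift it over the jaw and carry it to just cam-side of the nest.

Call:
{"method": "apply_moves", "body": {"rows": [[[0,0,-20],0],[[0,0,-30],0],[[-10,3,-8],0],[[-30,10,0],0],[[-30,10,0],0]]}}

```text
time: 6.15
ee_pos: [527.7, 179.5, 286.6]
tool_rot: [0.707, 0.708, -0.0, 0.0]
ft_force: [0.6, 0.1, -3.7]
opening: 25.9
grasp_force: 59.7
```

Call:
{"method": "apply_moves", "body": {"rows": [[[-30,10,0],0],[[-30,10,0],0],[[-30,10,0],0],[[-15,5,0],0],[[-7,0,0],0]]}}

```text
time: 6.78
ee_pos: [562.6, 67.9, 286.5]
tool_rot: [0.707, 0.707, -0.0, -0.0]
ft_force: [-0.5, 0.6, -4.9]
opening: 25.6
grasp_force: 59.7
```

Call:
{"method": "apply_moves", "body": {"rows": [[[0,0,0],0],[[0,0,0],0],[[0,0,0],0]]}}

```text
time: 7.15
ee_pos: [562.4, 69.6, 286.9]
tool_rot: [0.707, 0.708, 0.0, -0.0]
ft_force: [0.7, 0.4, -3.6]
opening: 25.6
grasp_force: 59.8
```

Call:
{"method": "apply_moves", "body": {"rows": [[[0,1.5,10],0],[[0,0,15],0],[[0,0,15],0],[[0,0,15],0],[[0,0,10],0]]}}

```text
time: 7.78
ee_pos: [563.5, 68.7, 220.1]
tool_rot: [0.707, 0.707, -0.001, -0.001]
ft_force: [-0.4, -0.4, -4.0]
opening: 25.4
grasp_force: 59.7
```

Call:
{"method": "apply_moves", "body": {"rows": [[[0,0,8],0],[[0,0,5],0],[[0,0,2],0],[[0,0,2],0],[[0,0,0],0]]}}

```text
time: 8.4
ee_pos: [564.2, 68.8, 205.1]
tool_rot: [0.707, 0.707, 0.0, 0.0]
ft_force: [0.3, 1.2, -2.9]
opening: 25.9
grasp_force: 59.7
```

```bash
python3 - <<'E'
from h import *
s=r.sense();print(s["ee_pos"],s["ft_force"],s["wrist_torque"])
a=r.capture("side");b=r.capture("scene");o=np.hstack([cv2.resize(a[220:360,240:380],(400,400),interpolation=2),cv2.resize(b[205:345,255:395],(400,400),interpolation=2)]);cv2.imwrite("pics/c4.png",o)
E
```

```text
[564.20653827  68.76907856 205.07091577] [ 0.32716387  1.23213769 -2.87415777] [-2.31007083e-03  6.34468165e-02  8.52485825e-05]
```

View pics/c4.png

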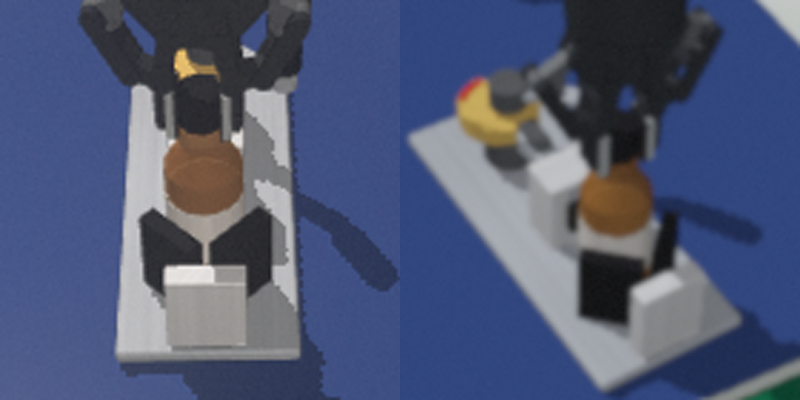

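The bottle is between the pad and the V jaw, a little above the floor. I'll lower it to contact and nudge it towards the V.

Call:
{"method": "apply_moves", "body": {"rows": [[[1,0,1],0],[[1,0,1],0],[[1,0,0.5],0],[[0,0,0.5],0],[[0,0,0],0]]}}

```text
time: 9.12
ee_pos: [564.3, 71.7, 202.6]
tool_rot: [0.707, 0.707, 0.0, 0.0]
ft_force: [-3.6, -0.4, 4.3]
opening: 25.9
grasp_force: 60.8
```

Call:
{"method": "apply_moves", "body": {"rows": [[[0,0,0.3],0],[[0,0,0],0]]}}

```text
time: 9.38
ee_pos: [564.4, 71.7, 202.5]
tool_rot: [0.707, 0.707, 0.0, 0.0]
ft_force: [-3.5, -0.8, 6.6]
opening: 25.5
grasp_force: 61.3
```

Call:
{"method": "apply_moves", "body": {"rows": [[[0,0,0],0],[[0,0,0],0],[[0,0,0],0],[[0,0,0],0]], "claw": 60}}

```text
time: 9.88
ee_pos: [564.1, 71.8, 201.5]
tool_rot: [0.707, 0.707, 0.0, -0.0]
ft_force: [0.5, -0.4, 0.6]
opening: 59.8
grasp_force: 0.0
```

Call:
{"method": "apply_moves", "body": {"rows": [[[0,0,-15],0],[[0,0,-30],0],[[0,0,-30],0],[[0,0,-20],0],[[0,0,0],0]]}}

```text
time: 10.5
ee_pos: [565.1, 71.8, 299.1]
tool_rot: [0.707, 0.707, 0.002, 0.001]
ft_force: [-0.2, 0.2, 1.1]
opening: 59.9
grasp_force: 0.0
```

Call:
{"method": "apply_moves", "body": {"rows": [[[-37,-15,0],0],[[-37,-15,0],0],[[-37,-15,0],0],[[0,0,0],0],[[0,0,0],0]]}}

```text
time: 11.12
ee_pos: [518.9, -39.0, 295.6]
tool_rot: [0.707, 0.707, -0.0, -0.001]
ft_force: [0.7, 0.3, 0.1]
opening: 60.2
grasp_force: 0.0
```

```bash
python3 - <<'E'
from h import *
import pickle
s=r.sense();c=r.get_calibration("wrist");b=r.capture("wrist");cv2.imwrite("pics/w5.png",b);pickle.dump(c,open("w5.pkl","wb"))
print(s["ee_pos"],proj("w",(519.3,-39.1,135),c),proj("w",(563.6,73.6,162),c),proj("w",(575,-81,86),c))
cv2.imwrite("pics/c5.png",np.hstack([b[:,150:550],cv2.resize(r.capture("side")[220:360,240:380],(400,480),interpolation=2)]))
E
```

```text
[518.91790748 -38.99917586 295.59181373] [321.31027026 248.90136104] [404.60960196  65.94925106] [384.60088427 274.94568357]
```

View pics/c5.png

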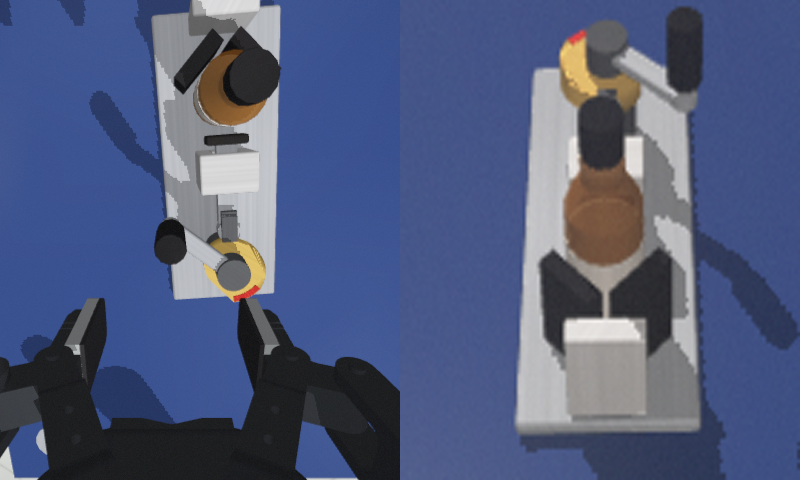

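The bottle stands upright in the nest. The handle and hub match the predictions to within about 2 px. Next I'll descend on the handle and pinch it.

Call:
{"method": "apply_moves", "body": {"rows": [[[0,0.4,35],0],[[0,0,40],0],[[0,0,35],0],[[0,0,15],0],[[0,0,0],0]]}}

```text
time: 11.85
ee_pos: [519.1, -38.6, 170.8]
tool_rot: [0.707, 0.708, -0.001, -0.001]
ft_force: [0.3, 0.4, -0.2]
opening: 60.1
grasp_force: 0.0
```

Call:
{"method": "apply_moves", "body": {"rows": [[[0,0,0],0],[[0,0,0],0],[[0,0,0],0],[[0,0,0],0],[[0,0,0],0]], "claw": 18}}

```text
time: 12.48
ee_pos: [520.0, -38.9, 173.5]
tool_rot: [0.707, 0.707, 0.001, 0.0]
ft_force: [-5.3, 3.6, 6.8]
opening: 22.7
grasp_force: 58.4
```

```bash
python3 - <<'E'
from h import *
import pickle
c=pickle.load(open("w5.pkl","rb"));b=cv2.imread("pics/w5.png")
g=cv2.cvtColor(b,6)
m=cv2.inRange(b[245:300,360:410],np.array((80,80,75)),np.array((125,125,120)))
ks=max(cv2.findContours(m,0,1)[0],key=cv2.contourArea);x,y,w,h=cv2.boundingRect(ks);print(x+360,y+245,w,h,cv2.minEnclosingCircle(ks))
print("hub",plane("w",(x+360+w/2-.5,y+245+h/2-.5),86,c))
s=r.sense();print(s["ee_pos"],s["ft_force"],s["opening"])
E
```

```text
366 260 35 30 ((22.946807861328125, 28.86170196533203), 17.18682861328125)
hub [573.56431341 -80.57236955  86.        ]
[520.03244541 -38.86736429 173.47470827] [-5.29068301  3.61200047  6.8082208 ] 22.72226688134014
```

```bash
python3 - <<'E'
import numpy as np
t=np.radians(142.5+3*np.arange(57));p=np.round(70*np.c_[np.sin(t),np.cos(t)],1);d=np.diff(p,axis=0)
for i in range(0,56,5):print(i*3+142.5,[[[round(a,1),round(b,1),0],0] for a,b in d[i:i+5].tolist()],"end xy",p[min(i+5,56)][::-1]+[575,-81])
E
```

```text
142.5 [[[-3.0, -2.2, 0], 0], [[-3.0, -2.0, 0], 0], [[-3.2, -1.8, 0], 0], [[-3.3, -1.7, 0], 0], [[-3.3, -1.5, 0], 0]] end xy [510.3 -54.2]
157.5 [[[-3.4, -1.3, 0], 0], [[-3.5, -1.1, 0], 0], [[-3.6, -1.0, 0], 0], [[-3.5, -0.7, 0], 0], [[-3.7, -0.6, 0], 0]] end xy [505.6 -71.9]
172.5 [[[-3.6, -0.4, 0], 0], [[-3.7, -0.2, 0], 0], [[-3.6, 0.0, 0], 0], [[-3.7, 0.2, 0], 0], [[-3.6, 0.4, 0], 0]] end xy [505.6 -90.1]
187.5 [[[-3.7, 0.6, 0], 0], [[-3.5, 0.7, 0], 0], [[-3.6, 1.0, 0], 0], [[-3.5, 1.1, 0], 0], [[-3.4, 1.3, 0], 0]] end xy [ 510.3 -107.8]
202.5 [[[-3.3, 1.5, 0], 0], [[-3.3, 1.7, 0], 0], [[-3.2, 1.8, 0], 0], [[-3.0, 2.0, 0], 0], [[-3.0, 2.2, 0], 0]] end xy [ 519.5 -123.6]
217.5 [[[-2.9, 2.3, 0], 0], [[-2.7, 2.4, 0], 0], [[-2.6, 2.6, 0], 0], [[-2.4, 2.7, 0], 0], [[-2.3, 2.9, 0], 0]] end xy [ 532.4 -136.5]
232.5 [[[-2.2, 3.0, 0], 0], [[-2.0, 3.0, 0], 0], [[-1.8, 3.2, 0], 0], [[-1.7, 3.3, 0], 0], [[-1.5, 3.3, 0], 0]] end xy [ 548.2 -145.7]
247.5 [[[-1.3, 3.4, 0], 0], [[-1.1, 3.5, 0], 0], [[-1.0, 3.6, 0], 0], [[-0.7, 3.5, 0], 0], [[-0.6, 3.7, 0], 0]] end xy [ 565.9 -150.4]
262.5 [[[-0.4, 3.6, 0], 0], [[-0.2, 3.7, 0], 0], [[0.0, 3.6, 0], 0], [[0.2, 3.7, 0], 0], [[0.4, 3.6, 0], 0]] end xy [ 584.1 -150.4]
277.5 [[[0.6, 3.7, 0], 0], [[0.7, 3.5, 0], 0], [[1.0, 3.6, 0], 0], [[1.1, 3.5, 0], 0], [[1.3, 3.4, 0], 0]] end xy [ 601.8 -145.7]
292.5 [[[1.5, 3.3, 0], 0], [[1.7, 3.3, 0], 0], [[1.8, 3.2, 0], 0], [[2.0, 3.0, 0], 0], [[2.2, 3.0, 0], 0]] end xy [ 617.6 -136.5]
307.5 [[[2.3, 2.9, 0], 0]] end xy [ 620.5 -134.2]
```

Call:
{"method": "apply_moves", "body": {"rows": [[[-2.6,-2.7,0],0],[[-3.0,-2.0,0],0],[[-3.2,-1.8,0],0],[[-3.3,-1.7,0],0],[[-3.3,-1.5,0],0]]}}

```text
time: 13.1
ee_pos: [510.4, -54.3, 173.5]
tool_rot: [0.707, 0.707, 0.001, 0.0]
ft_force: [-3.0, 4.5, 6.6]
opening: 22.5
grasp_force: 58.6
```

Call:
{"method": "apply_moves", "body": {"rows": [[[0,0,0],0]]}}

```text
time: 13.22
ee_pos: [510.3, -54.6, 173.5]
tool_rot: [0.707, 0.707, 0.001, 0.0]
ft_force: [-4.7, 2.6, 7.0]
opening: 22.6
grasp_force: 58.6
```

Call:
{"method": "apply_moves", "body": {"rows": [[[-3.4,-1.5,0],0],[[-3.5,-1.2,0],0],[[-3.6,-1.0,0],0],[[-3.5,-0.7,0],0],[[-3.7,-0.6,0],0]]}}

```text
time: 13.85
ee_pos: [505.3, -72.1, 173.5]
tool_rot: [0.707, 0.707, 0.001, 0.0]
ft_force: [-5.4, 3.4, 8.2]
opening: 22.5
grasp_force: 58.6
```

Call:
{"method": "apply_moves", "body": {"rows": [[[-3.6,-0.4,0],0],[[-3.7,-0.2,0],0],[[-3.6,0.0,0],0],[[-3.7,0.2,0],0],[[-3.6,0.4,0],0]]}}

```text
time: 14.48
ee_pos: [505.1, -90.4, 173.4]
tool_rot: [0.707, 0.707, 0.0, 0.0]
ft_force: [-6.8, 3.7, 8.0]
opening: 22.4
grasp_force: 58.8
```

Call:
{"method": "apply_moves", "body": {"rows": [[[-3.7,0.2,0],0],[[-3.5,0.5,0],0],[[-3.6,1.0,0],0],[[-3.5,1.1,0],0],[[-3.4,1.3,0],0]]}}

```text
time: 15.1
ee_pos: [509.2, -108.2, 173.4]
tool_rot: [0.707, 0.707, 0.0, 0.0]
ft_force: [-6.2, 2.8, 8.6]
opening: 22.6
grasp_force: 58.7
```

Call:
{"method": "apply_moves", "body": {"rows": [[[-3.3,1.5,0],0],[[-3.3,1.7,0],0],[[-3.2,1.8,0],0],[[-3.0,2.0,0],0],[[-3.0,2.2,0],0]]}}

```text
time: 15.72
ee_pos: [518.3, -124.3, 173.4]
tool_rot: [0.707, 0.707, 0.0, 0.0]
ft_force: [-6.7, 1.9, 8.8]
opening: 22.4
grasp_force: 58.8
```

Call:
{"method": "apply_moves", "body": {"rows": [[[-3.0,2.1,0],0],[[-2.8,2.3,0],0],[[-2.6,2.6,0],0],[[-2.4,2.7,0],0],[[-2.3,2.9,0],0]]}}

```text
time: 16.35
ee_pos: [530.9, -137.4, 173.4]
tool_rot: [0.707, 0.707, -0.0, 0.0]
ft_force: [-7.0, 0.8, 7.8]
opening: 22.8
grasp_force: 58.8
```

Call:
{"method": "apply_moves", "body": {"rows": [[[-2.2,3.0,0],0],[[-2.0,3.0,0],0],[[-1.8,3.2,0],0],[[-1.7,3.3,0],0],[[-1.5,3.3,0],0]]}}

```text
time: 16.98
ee_pos: [546.5, -146.8, 173.3]
tool_rot: [0.707, 0.707, -0.0, 0.0]
ft_force: [-6.9, 0.4, 8.3]
opening: 22.5
grasp_force: 58.8
```

```bash
cat > t.py <<'E'
from h import *
s=r.sense();p=s["ee_pos"][:2]-[574.3,-81];a=np.arctan2(p[1],p[0]);u=p/np.linalg.norm(p);f=s["ft_force"][:2]
print("ang",np.degrees(a)%360,"R",np.linalg.norm(p),"Frad",f@u,"Ftan",f@[-u[1],u[0]])
E
python3 t.py
```

```text
ang 247.11668455567911 R 71.37282115267203 Frad 2.333283610899711 Ftan -6.51179080601295
```

Call:
{"method": "apply_moves", "body": {"rows": [[[-1.3,3.4,0],0],[[-1.1,3.5,0],0],[[-1.0,3.6,0],0],[[-0.7,3.5,0],0],[[-0.6,3.7,0],0]]}}

```text
time: 17.6
ee_pos: [564.1, -151.8, 173.4]
tool_rot: [0.707, 0.707, -0.001, 0.0]
ft_force: [-8.6, -0.2, 9.0]
opening: 22.7
grasp_force: 58.8
```

Call:
{"method": "apply_moves", "body": {"rows": [[[-0.4,3.6,0],0],[[-0.2,3.7,0],0],[[0.0,3.6,0],0]]}}

```text
time: 17.98
ee_pos: [574.8, -152.5, 173.3]
tool_rot: [0.707, 0.707, -0.001, 0.0]
ft_force: [-9.8, -2.2, 8.7]
opening: 22.5
grasp_force: 58.9
```

```bash
python3 t.py
```

```text
ang 270.3894124473729 R 71.452611326156 Frad 2.114217956410312 Ftan -9.806141447086826
```

Call:
{"method": "apply_moves", "body": {"rows": [[[0.2,3.7,0],0],[[0.4,3.6,0],0]]}}

```text
time: 18.23
ee_pos: [582.4, -151.9, 173.4]
tool_rot: [0.707, 0.707, -0.001, 0.0]
ft_force: [-7.1, -2.7, 8.1]
opening: 22.4
grasp_force: 58.8
```

Call:
{"method": "apply_moves", "body": {"rows": [[[0.6,3.7,0],0],[[0.7,3.5,0],0]]}}

```text
time: 18.48
ee_pos: [590.4, -150.5, 173.4]
tool_rot: [0.707, 0.707, 0.0, 0.001]
ft_force: [-2.4, -1.7, 5.5]
opening: 22.7
grasp_force: 58.7
```

```bash
python3 t.py
```

```text
ang 283.0535759842493 R 71.29791007074101 Frad 1.1516176886186964 Ftan -2.764897949909706
```

The resistance dropped at about 278–280°, so the roller is on the dwell. I'll continue to mid-dwell at about 297°.

Call:
{"method": "apply_moves", "body": {"rows": [[[1.0,3.6,0],0],[[1.1,3.5,0],0],[[1.3,3.4,0],0],[[1.5,3.3,0],0],[[0,0,0],0]]}}

```text
time: 19.1
ee_pos: [604.5, -145.3, 173.4]
tool_rot: [0.707, 0.707, 0.0, 0.001]
ft_force: [-0.9, -2.0, 4.7]
opening: 22.5
grasp_force: 58.8
```

```bash
python3 t.py
```

```text
ang 295.1688740751842 R 71.07667599826135 Frad 1.368185933808775 Ftan -1.6815527938133092
```

Call:
{"method": "apply_moves", "body": {"rows": [[[0,0,0],0],[[0,0,0],0],[[0,0,0],0],[[0,0,0],0]], "claw": 60}}

```text
time: 19.6
ee_pos: [603.4, -144.7, 171.4]
tool_rot: [0.707, 0.707, -0.0, -0.0]
ft_force: [-0.5, 1.0, 0.7]
opening: 60.0
grasp_force: 0.0
```

Call:
{"method": "apply_moves", "body": {"rows": [[[0,0,-20],0],[[0,0,-40],0],[[0,0,-50],0],[[0,0,-20],0],[[0,0,0],0]]}}

```text
time: 20.23
ee_pos: [604.5, -145.1, 304.6]
tool_rot: [0.707, 0.707, 0.001, 0.002]
ft_force: [0.1, -0.4, -0.8]
opening: 59.9
grasp_force: 0.0
```

Call:
{"method": "apply_moves", "body": {"rows": [[[40,-10,0],0],[[40,-10,0],0],[[40,-10,0],0],[[0,0,0],0],[[0,0,0],0]]}}

```text
time: 20.85
ee_pos: [573.0, -25.0, 300.0]
tool_rot: [0.707, 0.707, -0.001, -0.001]
ft_force: [-0.4, -1.0, 0.8]
opening: 60.3
grasp_force: 0.0
```

```bash
python3 - <<'E'
from h import *
s=r.sense();c=r.get_calibration("wrist");b=r.capture("wrist");cv2.imwrite("pics/w6.png",b)
print(s["ee_pos"],proj("w",(604.5,-145.3,135),c),proj("w",(563.6,73.6,162),c))
u=np.array([-.0732,.9973])
for x in(34,48.5):print("roller",x,proj("w",[*(np.array([574.5,-81])+x*u),61],c))
cv2.imwrite("pics/c6.png",np.hstack([b[:,150:550],cv2.resize(r.capture("scene")[200:360,240:400],(400,480),interpolation=2)]))
E
```

```text
[572.98878415 -25.02229768 300.0443127 ] [358.88320971 383.15694809] [303.98292777  95.00424249]
roller 34 [320.27590969 242.64322757]
roller 48.5 [319.13112319 227.93782695]
```

View pics/c6.png

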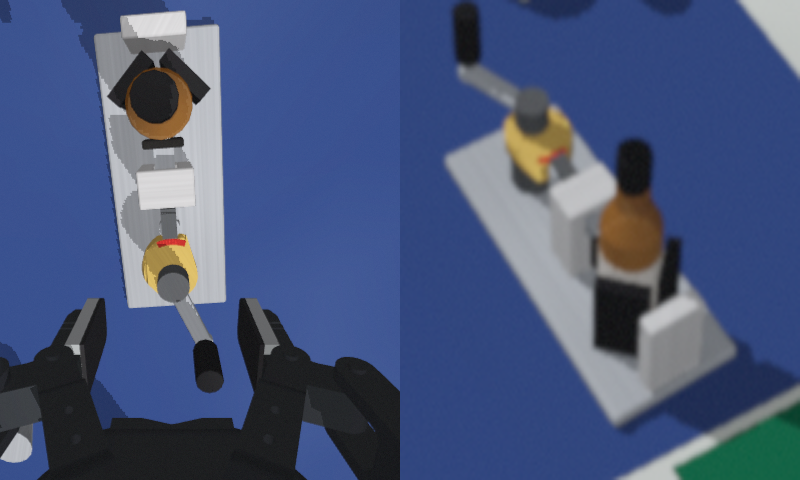

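The red mark is centred under the roller and the pad is against the bottle. The bottle is upright: its cap is at (154,97), and (154,95) was predicted. The handle stayed where I left it, at (209,380). I'm handing in.

```bash
python3 -c "
from workcell import r
print(r.sense()['time'],r.sign_off())"
```

```text
the job is handed in; nothing more can be done
20.95 None
```

The amber bottle stands upright in the nest with the clamp shut on it and the roller mid-dwell. The handle stayed put when released, I never touched the jigger, shaker cup or green bottle, and the job was handed in at 20.95 s.

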